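Sound the spare well and blank it off

ROBOT

A 6-joint arm with a two-finger parallel gripper is mounted at the origin on the work surface; the furniture and walls round the work are solid. World frame = base frame: x ahead of the robot, y to its left, z up, the work surface at z = 0. Lengths are in m, angles in rad, forces in N, time in s.
With the tool pointing down it reaches from about 0.15 to 0.775 m from the base axis. Payload 6.1 kg.
Tool frame: the origin (TCP) lies at the very end of the fingers, on their centre line; the grasp point (between the pads) lies behind it (bot.tcp_to_grasp is the z of the grasp point in the tool frame, in m); z points along the fingers, y is the line along which they close (so a half turn about z gives the same grasp; the last joint's range is limited). The gripper opens to 85 mm and grips with 20 to 120 N. Pads are 22 mm wide; open, the fingers measure 114 mm over their backs; the gripper's body (76 mm by 85 mm) begins 54 mm behind the grasp point. The pads swing forward as they close: fully open they stand 13 mm farther back than shut.
Start: joints at [-1.305, 0.126, -0.04, 1.405, 0, 1.571], TCP at [0.138, -0.507, 0.231] pointing down, gripper open.
Joint ranges: [-2.72, 2.72], [-0.95, 1.95], [-1.27, 1.35], [-1.78, 2.02], [-1.46, 1.47], [-3.14, 3.14]. Speed limits (rad/s): [2.39, 2.39, 3.01, 3.14, 3.14, 3.14].

INTERFACE

Orientations are given as a rotation vector (axis times angle).
In Python, from station import bot, optics gives the robot as it stands.
- The arm moves only by the shell command python3 -m inch 'ROWS' [OPENING] [FORCE]. ROWS is JSON, a list of rows, each a list of 4 numbers: the shift along the tool's x, y, z normalised to -1 to 1, where 1 is 20 cm, then the turn about the tool's z normalised to -1 to 1, where 1 is 0.5 rad. In form: [[x, y, z, roll], ...]. A call has 1 to 8 rows; each row shifts and turns the commanded pose from where the row before left it, along the tool's axes as they then stand; what a row does not reach is not made up. A row lasts 1/8 s, in which the tool goes at most 62.5 mm and 10.7 degrees, less where a joint would pass 70% of its speed; a pose out of reach is approached as far as the arm can. A call with a number of a shift or a turn outside -1 to 1 is refused whole. A call with a gripper value outside its range is refused whole. OPENING is the opening, from -1 (shut) to 1 (fully open), set as the call begins (- or left out, the last holds). The fingers move at their own pace and stop on an object; FORCE is the grip in N (left out, the last holds). Time passes only in rows, so rows that do not move let the fingers close. It gives the time, the measured TCP pose, the force, the opening and the grip force at its end, in the units of the state.
- bot.state(): the state, without advancing time (a new reading comes with each control period).
- optics.snapshot(name): name is "scene" or "top" or "wrist"; returns (picture, depth): 400x640x3 uint8, red, green, blue; 400x640 float32, m along the optical axis (not along the pixel's ray), 0 where there is no reading.
- optics.calibration(name): a dict with "fx", "fy", "cx", "cy" (pixels), "k1" (the pictures are not rectified: a ray, as slopes to the right and down, at radius r is drawn at 1 + k1 r^2 times it, then the intrinsics apply), "cam_to_world" (4x4, takes a point from camera to world coordinates). Camera axes: x right, y up, looking along -z (the intrinsics and any distortion apply to the point x, -y, -z); pixel columns grow to the right and rows downward; lengths in m; the calibration is good to about 2 mm. A picture is of the moment at which its call begins: read the wrist's pose just before it. calibration takes no time and is no camera call; for the wrist camera it gives the pose at the moment of the call.
- bot.close_job(): hands the job in; it is judged then, once.
The state is a dict: "t": time; "joint_pos": joint angles; "qd": joint speeds; "tau": joint torques, N m; "tool_pos": TCP position; "eef_rot": TCP orientation; "ft_force": force on the tool from outside, world axes, zero at the start; "wrist_torque": the same for the moment, N m; "finger_gap": finger opening in m; "finger_force": force on a finger pad.
Only numpy, scipy, OpenCV 4.12 (cv2) and the standard library are available. Lean on these libraries where they do the work, as an engineer would, in place of code of your own. Each camera call takes 0.05 s, during which the arm holds its last target. There are 200 camera calls.

TASK

First stand the depth rod on the floor of the block's open well to find how deep it is, then stand the rod back upright on the bench, outside the well. From the three plugs lying on the mat take the one whose body (without the stem) is as long as the well is deep: stand it upright on the mat, stem up, and let go of it, then pick it up again and lower it, without dropping it, all the way into the well so that its shoulder is flush with the block's top. Leave the other two plugs lying where they are and do not disturb the vial, jar and bottle around.

Things in the scene. Friction and masses are not known exactly. Their poses are not given: they have to be found in the camera images.
- block: Fixed aluminium block 84 x 140 x 100 mm high on a thin black plinth (104 x 160 x 12 mm); origin at the centre of its underside, z up, top face at z = 0.100. Two 40 mm round wells along its y axis: at y = -0.035 the open blind one, 45, 65 or 85 mm deep at random; at y = +0.035 one already blanked by a plug whose 34 mm stem stands up.
- well_mouth (a point): Centre of the open well's mouth, on the block's top face; well 40 mm in diameter, 2 mm chamfer, flat floor.
- rod: Loose steel depth rod, 180 mm tall, 0.2 kg, standing on the bench: foot disc 30 mm diameter x 14 mm, shaft 12 mm diameter, dark grip 20 mm diameter x 40 mm at the top. Origin at the centre of the foot's underside, z up along the rod. Black lines round the shaft 45, 65 and 85 mm above the underside.
- rod_foot (a point): Centre of the flat underside of the rod's foot (its measuring end).
- rod_top (a point): Centre of the top of the rod's grip, 180 mm above the foot.
- mat: Plain black rubber mat fixed to the bench, 230 x 310 x 4 mm; origin at the centre of its underside, its top at z = 0.004.
- plug_short: Loose octagonal steel plug lying on the mat, stem away from the robot: body 45 mm long, 32 mm across flats (35 over corners), then a coaxial stem 16 mm diameter, 34 mm long; 0.18 kg. x axis: foot to stem; origin on the underside as it lies, mid-length, 16 mm below the axis; body x = -39.5 to 5.5 mm, stem to 39.5 mm. Plugs lie 95 mm apart side by side in random order.
- plug_short_foot (a point): Centre of the flat foot face of the plug with the 45 mm body (the end without stem).
- plug_short_shoulder (a point): On the axis of the plug with the 45 mm body, where body ends and stem begins; flush with the block's top when the plug fills a 45 mm well.
- plug_short_top (a point): Centre of the stem's end face of the plug with the 45 mm body.
- plug_mid: Loose octagonal steel plug lying on the mat, stem away from the robot: body 65 mm long, 32 mm across flats (35 over corners), then a coaxial stem 16 mm diameter, 34 mm long; 0.18 kg. x axis: foot to stem; origin on the underside as it lies, mid-length, 16 mm below the axis; body x = -49.5 to 15.5 mm, stem to 49.5 mm. Plugs lie 95 mm apart side by side in random order.
- plug_mid_foot (a point): Centre of the flat foot face of the plug with the 65 mm body (the end without stem).
- plug_mid_shoulder (a point): On the axis of the plug with the 65 mm body, where body ends and stem begins; flush with the block's top when the plug fills a 65 mm well.
- plug_mid_top (a point): Centre of the stem's end face of the plug with the 65 mm body.
- plug_long: Loose octagonal steel plug lying on the mat, stem away from the robot: body 85 mm long, 32 mm across flats (35 over corners), then a coaxial stem 16 mm diameter, 34 mm long; 0.18 kg. x axis: foot to stem; origin on the underside as it lies, mid-length, 16 mm below the axis; body x = -59.5 to 25.5 mm, stem to 59.5 mm. Plugs lie 95 mm apart side by side in random order.
- plug_long_foot (a point): Centre of the flat foot face of the plug with the 85 mm body (the end without stem).
- plug_long_shoulder (a point): On the axis of the plug with the 85 mm body, where body ends and stem begins; flush with the block's top when the plug fills a 85 mm well.
- plug_long_top (a point): Centre of the stem's end face of the plug with the 85 mm body.
- vial: Bystander: small brown vial with a green cap, 28 x 28 x 60 mm, loose; origin at the centre of its underside.
- jar: Bystander: small clear jar with a beige screw cap, 45 x 45 x 50 mm, loose; origin at the centre of its underside.
- bottle: Bystander: brown square bottle, 43 x 43 x 84 mm, loose; origin at the centre of its underside.
Not all that is in view belongs to the job. What is shaped like the rod but purple is not meant.

How it is judged:
On the way, in this order (a step that is already met when the one before it is completed fails the run):
1. the depth rod stands, upright and still, on the floor of the open well (horizontal distance between rod_foot and well_mouth below 0.012 m and angle between rod's own z axis and vertical below 0.15 rad and linear speed of rod below 0.03 m/s and (z of rod_foot in the frame of well_mouth between -0.048 and -0.042 m or z of rod_foot in the frame of well_mouth between -0.068 and -0.062 m or z of rod_foot in the frame of well_mouth between -0.088 and -0.082 m)), for 0.2 s.
2. a plug stands upright on the mat or bench, stem up, let go (((angle between plug_short's own x axis and vertical below 0.1 rad and height (world z) of plug_short_foot below 0.01 m and contact force between the fingers and plug_short below 0.1 N and linear speed of plug_short below 0.03 m/s) or (angle between plug_mid's own x axis and vertical below 0.1 rad and height (world z) of plug_mid_foot below 0.01 m and contact force between the fingers and plug_mid below 0.1 N and linear speed of plug_mid below 0.03 m/s) or (angle between plug_long's own x axis and vertical below 0.1 rad and height (world z) of plug_long_foot below 0.01 m and contact force between the fingers and plug_long below 0.1 N and linear speed of plug_long below 0.03 m/s))), for 0.2 s.
At the end, for the whole second after the job is handed in: The matching plug stands in the open well (tilt under 0.1 rad), shoulder within 4 mm of the block's top and 7 mm of the well's centre, at rest; the other two plugs lie within 30 mm of where they began; the rod stands upright (0.1 rad) on bench or mat (((horizontal distance between plug_short_shoulder and well_mouth below 0.007 m and angle between plug_short's own x axis and vertical below 0.1 rad and linear speed of plug_short below 0.03 m/s and z of plug_short_shoulder in the frame of well_mouth between -0.004 and 0.004 m and (distance of plug_mid from where it was at the start of the episode below 0.03 m and angle between plug_mid's own x axis and vertical between 1.4 and 1.75 rad) and (distance of plug_long from where it was at the start of the episode below 0.03 m and angle between plug_long's own x axis and vertical between 1.4 and 1.75 rad)) or (horizontal distance between plug_mid_shoulder and well_mouth below 0.007 m and angle between plug_mid's own x axis and vertical below 0.1 rad and linear speed of plug_mid below 0.03 m/s and z of plug_mid_shoulder in the frame of well_mouth between -0.004 and 0.004 m and (distance of plug_short from where it was at the start of the episode below 0.03 m and angle between plug_short's own x axis and vertical between 1.4 and 1.75 rad) and (distance of plug_long from where it was at the start of the episode below 0.03 m and angle between plug_long's own x axis and vertical between 1.4 and 1.75 rad)) or (horizontal distance between plug_long_shoulder and well_mouth below 0.007 m and angle between plug_long's own x axis and vertical below 0.1 rad and linear speed of plug_long below 0.03 m/s and z of plug_long_shoulder in the frame of well_mouth between -0.004 and 0.004 m and (distance of plug_short from where it was at the start of the episode below 0.03 m and angle between plug_short's own x axis and vertical between 1.4 and 1.75 rad) and (distance of plug_mid from where it was at the start of the episode below 0.03 m and angle between plug_mid's own x axis and vertical between 1.4 and 1.75 rad))) and angle between rod's own z axis and vertical below 0.1 rad and height (world z) of rod_foot below 0.01 m and linear speed of rod below 0.03 m/s); the robot touches nothing.
It fails at once if a bystander (vial, jar or bottle) is moved more than 30 mm (distance of any of vial, jar, bottle from where it was at the start of the episode above 0.03 m).
It fails at once if a plug is dropped into the well (faster than 0.5 m/s inside it) ((horizontal distance between plug_short_foot and well_mouth below 0.02 m and z of plug_short_foot in the frame of well_mouth below 0 m and linear speed of plug_short above 0.5 m/s) or (horizontal distance between plug_mid_foot and well_mouth below 0.02 m and z of plug_mid_foot in the frame of well_mouth below 0 m and linear speed of plug_mid above 0.5 m/s) or (horizontal distance between plug_long_foot and well_mouth below 0.02 m and z of plug_long_foot in the frame of well_mouth below 0 m and linear speed of plug_long above 0.5 m/s)).
It also fails if it takes over 67 s, if anything falls off the work surface, if the arm or the gripper's body presses on something with over 40 N, if the wrist force passes 120 N, or if a joint passes its speed limit or range.

## Working session

There is one attempt and no reset: what is moved stays moved. The work goes in short steps, Python scripts to look and compute and a shell command to move; the robot and the scene stay as the last step left them, time stands still between calls to the robot, and variables do not carry over. Pictures are saved under pics/ and viewed, at most 10 in all, crops included, and the job is handed in when it is done.

```bash
ls; mkdir -p pics; cat > h.py <<'E'
import numpy as np, cv2
from station import bot, optics
from scipy.spatial.transform import Rotation as R
def ray(c,u,v):
    K=np.array([[c['fx'],0,c['cx']],[0,c['fy'],c['cy']],[0,0,1]],float)
    x,y=cv2.undistortPoints(np.array([[[u,v]]],float),K,np.array([c['k1'],0,0,0,0.]))[0,0]
    M=np.array(c['cam_to_world']); return M[:3,3],M[:3,:3]@np.array([x,-y,-1.])
def onz(c,u,v,z):
    o,d=ray(c,u,v); return o+d*(z-o[2])/d[2]
def atdepth(c,u,v,dep):
    o,d=ray(c,u,v); return o+d*dep
def cloud(c,depth):
    K=np.array([[c['fx'],0,c['cx']],[0,c['fy'],c['cy']],[0,0,1]],float)
    vv,uu=np.mgrid[:400,:640]
    p=cv2.undistortPoints(np.stack([uu,vv],-1).reshape(-1,1,2).astype(float),K,np.array([c['k1'],0,0,0,0.]))[:,0].reshape(400,640,2)
    M=np.array(c['cam_to_world']); d=np.stack([p[...,0],-p[...,1],-np.ones((400,640))],-1)
    return M[:3,3]+(d*depth[...,None])@M[:3,:3].T
def snap(n,f=None):
    c=optics.calibration(n); p,d=optics.snapshot(n)
    if f: cv2.imwrite('pics/'+f,p[...,::-1])
    return c,p,d
E
python3 - <<'E'
from h import *
s=bot.state();print(s, bot.tcp_to_grasp)
a=snap('scene')[1];b=snap('top')
print(np.round(b[0]['cam_to_world'],2))
cv2.imwrite('pics/a.png',a[...,::-1]);cv2.imwrite('pics/b.png',b[1][...,::-1])
E
```

```text
pics
{'t': 0.0, 'joint_pos': array([-1.30501933e+00,  1.26388419e-01, -4.06434472e-02,  1.40540997e+00,
       -2.70915895e-05,  1.57079377e+00]), 'qd': array([ 0.00083962, -0.0006281 , -0.00053116, -0.00025405, -0.00251583,
        0.00084088]), 'tau': array([ 3.45899889e-04, -4.35914433e+01,  3.52923954e+01,  1.72225444e-02,
       -4.92419758e-05,  4.90755042e-06]), 'tool_pos': array([ 0.13777602, -0.50615624,  0.23050784]), 'eef_rot': array([-3.11228058e+00, -4.16042261e-01,  3.84453105e-04]), 'ft_force': array([-0.56374938,  0.0460691 , -0.73831479]), 'wrist_torque': array([0.017384  , 0.01769788, 0.05524923]), 'finger_force': 0.0, 'finger_gap': 0.08568031587953517} -0.0187
[[ 0.01  0.99 -0.15  0.19]
 [-1.    0.02  0.03 -0.03]
 [ 0.03  0.15  0.99  1.45]
 [ 0.    0.    0.    1.  ]]
```

View pics/a.png

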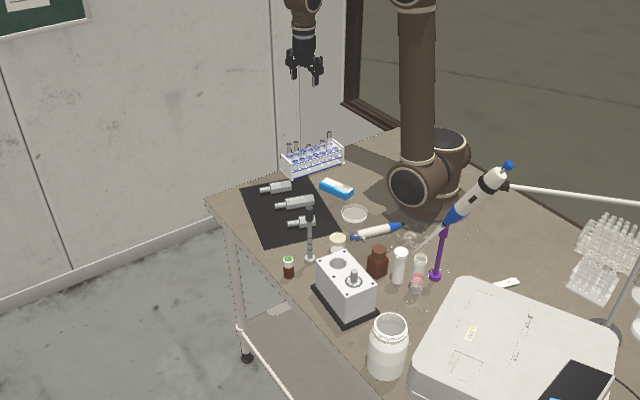

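View pics/b.png

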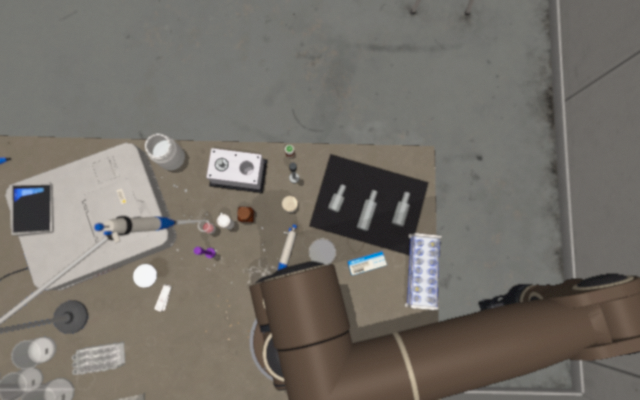

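The scene and top views show these positions:
- **Block:** top view about (236,170), with the open well at (247,168) and the stemmed well at (222,164).
- **Rod candidates:** a steel one at top (294,173) / scene (310,235), and a purple one at top (205,253) / scene (437,260). The steel one with the dark grip fits the description.
- **Plugs:** top (338,197), (368,210) and (402,208).
- **Bystanders:** vial (290,150), jar (289,204), bottle (245,214).

I'll confirm in one crop.

```bash
python3 - <<'E'
from h import *
c,p,d=snap('top'); P=cloud(c,d); np.save('P.npy',P); cv2.imwrite('pics/top.png',p[...,::-1])
cr=p[135:265,195:440]; cv2.imwrite('pics/c.png',cv2.resize(cr,None,fx=3.2,fy=3.2,interpolation=cv2.INTER_CUBIC)[...,::-1])
for n,(u,v) in dict(rodtop=(294,167),foot=(295,180),blk=(236,155),well=(248,169),p1=(338,200),p2=(367,215),p3=(400,213),mat=(350,240),bench=(270,230)).items():
    print(n,np.round(P[v,u],3))
# block top: height filter
z=P[...,2]; x=P[...,0];y=P[...,1]
m=((z>.1)&(z<.125)&(x>.3)&(p.min(-1)>150)).astype(np.uint8)
n,l,st,ce=cv2.connectedComponentsWithStats(m)
for i in range(1,n):
    if st[i,4]>100: print(st[i],ce[i])
# objects on the mat: bright on black
hsv=cv2.cvtColor(p,cv2.COLOR_RGB2HSV)
m=np.zeros((400,640),np.uint8); m[160:250,315:425]=(p[160:250,315:425].min(-1)>75)
n,l,st,ce=cv2.connectedComponentsWithStats(m)
for i in range(1,n):
    if st[i,4]>60:
        pts=np.argwhere(l==i); q=P[l==i]; print('plug',st[i],ce[i],np.round(np.median(q,0),3),np.round(q[:,2].max(),3))
        W=np.array([onz(c,u,v,.025)[:2] for v,u in pts]); r=cv2.minAreaRect(W.astype(np.float32)*1000);print(r)
E
```

```text
rodtop [0.464 0.001 0.182]
foot [0.461 0.002 0.012]
blk [0.511 0.166 0.104]
well [0.49  0.142 0.017]
p1 [ 0.4   -0.125  0.034]
p2 [ 0.357 -0.21   0.035]
p3 [ 0.365 -0.307  0.033]
mat [ 0.287 -0.165 -0.007]
bench [0.311 0.072 0.002]
[  16  143  145   86 6721] [ 99.46808511 188.5130189 ]
[213 150  25  16 101] [224.56435644 156.33663366]
plug [315 160  13  44 302] [318.91390728 174.72847682] [ 0.486 -0.067 -0.001] 0.007
((455.7554626464844, -75.24880981445312), (129.1695556640625, 35.67927551269531), 0.8987155556678772)
plug [354 160  71  21 766] [400.24020888 166.52088773] [ 0.514 -0.324 -0.001] 1.447
((494.14324951171875, -277.75164794921875), (60.70881271362305, 209.3180389404297), 1.1515306234359741)
plug [328 184  18  28 271] [337.08118081 198.94833948] [ 0.401 -0.123  0.03 ] 1.447
((409.27099609375, -126.13167572021484), (35.433082580566406, 83.99156188964844), 64.37239837646484)
plug [357 190  20  40 429] [367.40792541 211.31934732] [ 0.368 -0.212  0.03 ] 1.447
((375.4178771972656, -214.43121337890625), (36.09251403808594, 122.14772033691406), 71.58988952636719)
plug [392 192  18  34 348] [401.3362069  209.88793103] [ 0.373 -0.312  0.03 ] 1.447
((381.2239074707031, -313.9701843261719), (34.948707580566406, 102.04408264160156), 72.73934936523438)
plug [408 200  17  50 400] [418.7775 233.475 ] [ 0.298 -0.365  0.009] 0.072
((333.70391845703125, -354.8352355957031), (46.73451232910156, 145.2760009765625), 88.86227416992188)
plug [315 229  73  21 779] [339.01155327 242.43260591] [ 0.276 -0.123 -0.   ] 1.447
((287.3861389160156, -164.399658203125), (57.80183410644531, 208.66500854492188), 0.9105298519134521)
```

View pics/c.png

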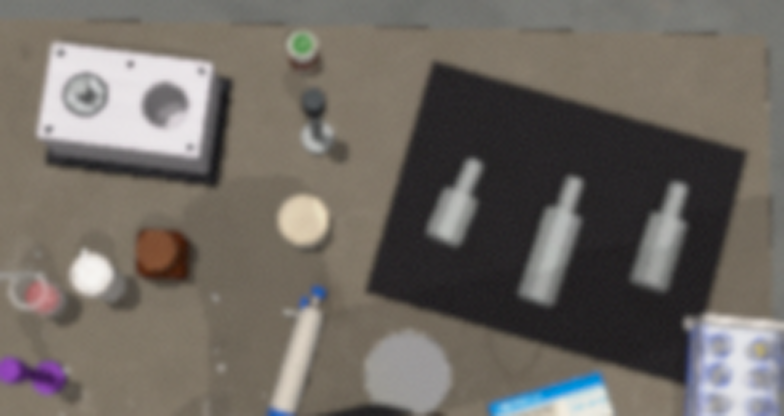

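The crop confirms it: the steel rod with the dark grip is at crop (314,98)–(318,138). The open well is the bare hole at crop (165,104). The plugs left to right are short (452,203), long (552,243) and mid (660,238).

```bash
python3 - <<'E'
from h import *
c=optics.calibration('top'); f=lambda u,v,z:np.round(onz(c,195+u/3.2,135+v/3.2,z),4)
print('rod',f(313,97,.18),f(318,139,.012))
C=np.array([f(*q,.112) for q in [(53,44),(213,64),(200,158),(39,138)]]);print(C,C.mean(0))
for i in range(4):print(np.linalg.norm(C[i]-C[i-1]))
print('well',f(165,104,.112),'stem',f(85,93,.14))
for n,a,b in [('short',(447,244),(474,160)),('long',(539,303),(574,178)),('mid',(652,290),(680,184))]: print(n,f(*a,.02),f(*b,.02))
for n,u,v,z in [('vial',303,44,.06),('jar',303,219,.05),('bot',160,247,.084)]: print(n,f(u,v,z))
print(np.round(R.from_rotvec(bot.state()['eef_rot']).as_matrix(),3)); w=optics.calibration('wrist');print(np.round(w['cam_to_world'],3),w['fx'],w['cx'])
E
```

```text
rod [0.4684 0.0047 0.18  ] [0.4654 0.0039 0.012 ]
[[0.5254 0.2328 0.112 ]
 [0.5107 0.0941 0.112 ]
 [0.4275 0.1026 0.112 ]
 [0.4422 0.2408 0.112 ]] [0.47645  0.167575 0.112   ]
0.08358373047429744
0.13947680810801485
0.08363306762280102
0.13897960281998217
well [0.4744 0.1343 0.112 ] stem [0.4765 0.1985 0.14  ]
short [ 0.3682 -0.1167  0.02  ] [ 0.447 -0.141  0.02 ]
long [ 0.3155 -0.2014  0.02  ] [ 0.4319 -0.2338  0.02  ]
mid [ 0.3293 -0.3051  0.02  ] [ 0.4282 -0.3322  0.02  ]
vial [0.5436 0.0182 0.06  ]
jar [0.3848 0.0148 0.05  ]
bot [0.3531 0.1374 0.084 ]
[[ 0.965  0.263 -0.   ]
 [ 0.263 -0.965  0.001]
 [ 0.    -0.001 -1.   ]]
[[ 0.262  0.92   0.292  0.213]
 [-0.965  0.25   0.077 -0.485]
 [-0.002 -0.302  0.953  0.373]
 [ 0.     0.     0.     1.   ]] 360.67282208739687 322.20936942849386
```

```bash
python3 -m inch '[[0,0,-0.2,0],[0.188,-0.169,0,0],[0.188,-0.169,0,0],[0.188,-0.169,0,0],[0.188,-0.169,0,0],[0.188,-0.169,0,0],[0.188,-0.169,0,0],[0.188,-0.169,0,0]]'; python3 -m inch '[[0.188,-0.169,0,0],[0.188,-0.169,0,0],[0.188,-0.169,0,0],[0.188,-0.169,0,0],[0.188,-0.169,0,0],[0,0,0,0],[0,0,0,0]]'
python3 - <<'E'
from h import *
snap('wrist','w1.png'); c=optics.calibration('wrist');print(np.round(c['cam_to_world'],3))
E
```

```text
t: 1.15
tool_pos: [0.3302, -0.2076, 0.2712]
eef_rot: [3.114, 0.416, 0.0]
ft_force: [0.2, -0.3, -0.0]
finger_gap: 0.0857
finger_force: 0.0
t: 2.02
tool_pos: [0.4663, 0.0033, 0.271]
eef_rot: [3.114, 0.417, -0.002]
ft_force: [0.2, -0.7, -0.4]
finger_gap: 0.0853
finger_force: 0.0
[[ 0.262  0.92   0.292  0.541]
 [-0.965  0.249  0.079  0.025]
 [-0.001 -0.302  0.953  0.414]
 [ 0.     0.     0.     1.   ]]
```

View pics/w1.png

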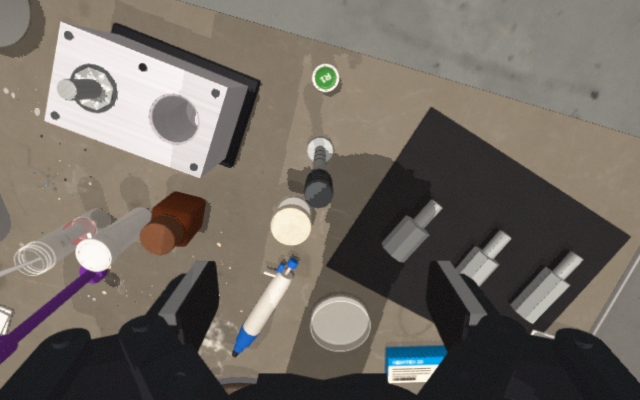

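The wrist view shows the well mouth at (174,118), the block's top corners at (63,22), (246,80), (202,177) and (45,120), the rod's foot at (320,150) and its grip top at (319,193).

```bash
python3 - <<'E'
from h import *
c,p,d=snap('wrist'); f=lambda u,v,z:np.round(onz(c,u,v,z),4)
print('well',f(174,118,.112)); C=np.array([f(*q,.112) for q in [(63,22),(246,80),(202,177),(45,120)]]);print(C,C.mean(0),[np.linalg.norm(C[i]-C[i-1]) for i in range(4)])
print('rod',f(319,195,.18),f(320,150,.010))
g=cv2.GaussianBlur(cv2.cvtColor(p,cv2.COLOR_RGB2GRAY),(3,3),0)
for (u0,v0,r0,inv) in [(174,118,40,1)]:
  m=(g<175).astype(np.uint8); sub=np.zeros_like(m); sub[v0-35:v0+35,u0-36:u0+36]=m[v0-35:v0+35,u0-36:u0+36]
  n,l,st,ce=cv2.connectedComponentsWithStats(sub); i=l[v0,u0]; cn=cv2.findContours((l==i).astype(np.uint8),0,1)[0]
  h=cv2.convexHull(max(cn,key=len))[:,0]; W=np.array([onz(c,u,v,.112)[:2] for u,v in h],np.float32); print(st[i],cv2.fitEllipse(W*1000), cv2.minEnclosingCircle(W*1000))
print([ (np.round(P[2],3)) for P in [cloud(c,d)[v,u] for v,u in [(118,174),(110,180),(125,170),(150,130)]]])
x=cv2.resize(p[90:225,270:370],None,fx=4,fy=4)
cv2.imwrite('pics/rod.png',x[...,::-1])
E
```

```text
well [0.4816 0.1352 0.112 ]
[[0.5319 0.229  0.112 ]
 [0.5263 0.0837 0.112 ]
 [0.4379 0.1045 0.112 ]
 [0.4521 0.2394 0.112 ]] [0.48705 0.16415 0.112  ] [np.float64(0.08047484078890747), np.float64(0.1454078746148227), np.float64(0.09081409582217947), np.float64(0.13564530953925388)]
rod [0.4695 0.0075 0.18  ] [0.469  0.0078 0.01  ]
[ 151   95   46   48 1702] ((480.9602966308594, 135.0382537841797), (38.08760070800781, 38.51420974731445), 80.69087219238281) ((481.025390625, 134.84983825683594), 19.3848876953125)
[np.float64(0.048), np.float64(0.03), np.float64(0.065), np.float64(0.1)]
```

View pics/rod.png

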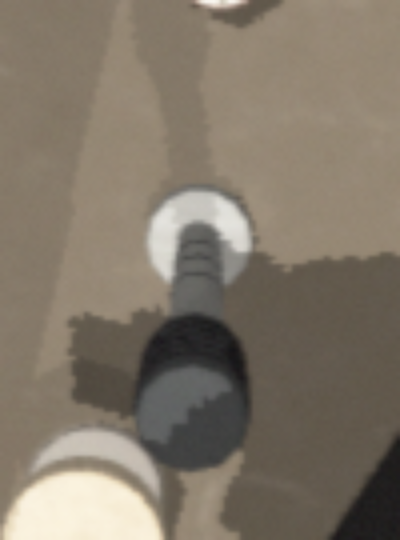

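The crop confirms the steel rod: black lines on the shaft, dark grip top at about (318,194) and a round foot at (320,150). I'll grasp it.

```bash
python3 -m inch '[[0.013,-0.01,0.15,0],[0,0,0.2,0],[0,0,0.2,0],[0,0,0.1,0],[0,0,0,0]]' 1; python3 -m inch '[[0,0,0,0],[0,0,0,0],[0,0,0,0],[0,0,0,0],[0,0,0,0],[0,0,0,0]]' -1 50
```

```text
t: 2.75
tool_pos: [0.4672, 0.0049, 0.1402]
eef_rot: [-3.114, -0.413, 0.004]
ft_force: [-0.5, -1.1, -0.1]
finger_gap: 0.0853
finger_force: 0.0
t: 3.5
tool_pos: [0.4691, 0.0062, 0.1419]
eef_rot: [-3.114, -0.417, -0.002]
ft_force: [0.5, 1.3, 6.2]
finger_gap: 0.0187
finger_force: 48.9
```

```bash
python3 -m inch '[[0,0,-0.1,0],[0,0,-0.25,0],[0,0,-0.25,0],[0,0,-0.15,0],[0.05,-0.15,0,0],[0.06,-0.16,0,0],[0.06,-0.16,0,0],[0.04,-0.14,0,0]]'; python3 -m inch '[[0,0,0,0],[0,0,0,0]]'; python3 - <<'E'
from h import *
c,p,d=snap('wrist'); np.savez('w3.npz',d=d,**c)
cv2.imwrite('pics/w3.png',p[...,::-1])
E
```

```text
t: 4.5
tool_pos: [0.4777, 0.1333, 0.2904]
eef_rot: [-3.111, -0.424, 0.003]
ft_force: [-0.8, 0.6, -1.7]
finger_gap: 0.019
finger_force: 49.3
t: 4.75
tool_pos: [0.4777, 0.1318, 0.2908]
eef_rot: [-3.112, -0.421, 0.002]
ft_force: [0.7, -0.2, -2.0]
finger_gap: 0.0188
finger_force: 49.4
```

View pics/w3.png

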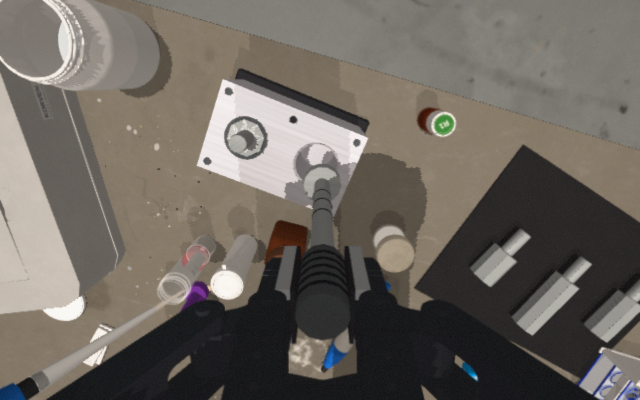

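```bash
python3 - <<'E'
from h import *
c=dict(np.load('w3.npz')); f=lambda u,v,z:onz(c,u,v,z)
print('ring',f(246,137,.112),'well',f(317,164,.112),'foot',f(321,182,.162),'top', f(323,312,.33))
C=np.array([f(*q,.112) for q in [(222,80),(368,137),(197,165)]]);print(C,(C[1]+C[2])/2,np.linalg.norm(C[0]-C[1]),np.linalg.norm(C[0]-C[2]))
p=cv2.imread('pics/w3.png'); cv2.imwrite('pics/w3c.png',cv2.resize(p[125:215,270:380],None,fx=5,fy=5,interpolation=cv2.INTER_CUBIC))
E
```

```text
ring [0.48881781 0.20709062 0.112     ] well [0.48190095 0.13976756 0.112     ] foot [0.47993368 0.13518084 0.162     ] top [0.48170856 0.13404296 0.33      ]
[[0.53092432 0.23676039 0.112     ]
 [0.51761178 0.10247102 0.112     ]
 [0.45196191 0.24509569 0.112     ]] [0.48478684 0.17378335 0.112     ] 0.1349476137256122 0.07940112668660634
```

View pics/w3c.png

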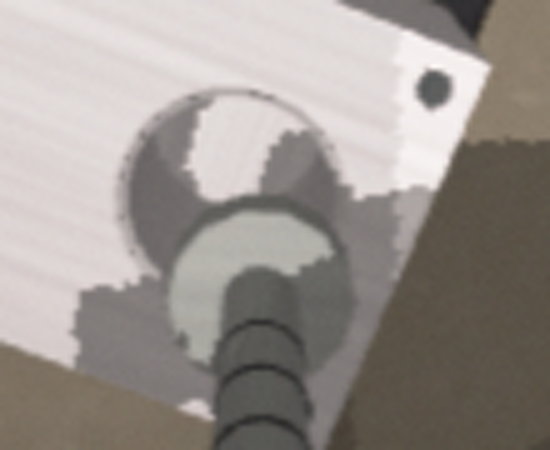

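```bash
python3 - <<'E'
from h import *
c=dict(np.load('w3.npz')); f=lambda u,v,z:np.round(onz(c,u,v,z),4)
for z in (.1,.112):
  C=np.array([f(*q,z) for q in [(222,80),(368,137),(197,165)]]);print(z,(C[1]+C[2])/2,np.linalg.norm(C[0]-C[1]),np.linalg.norm(C[0]-C[2]))
  e=(C[1]-C[0])/np.linalg.norm(C[1]-C[0]); print('well by block',(C[1]+C[2])/2+.035*e,'mouth',f(316.2,164.2,z), 'ring',f(246,137,z),'dia',np.linalg.norm(f(294,160,z)-f(338.6,160,z)))
print('foot',f(322.2,183.3,.162),'dia',np.linalg.norm(f(303.4,183,.162)-f(341,183,.162)))
cl=cloud(c,c['d']); print(cl[195,240],cl[150,290],cl[120,300]); 
t=optics.calibration('top'); g=lambda u,v,z:np.round(onz(t,195+u/3.2,135+v/3.2,z),4)
C=np.array([g(*q,.1) for q in [(53,44),(213,64),(200,158),(39,138)]]);m=C.mean(0);e=(C[1]-C[0])/np.linalg.norm(C[1]-C[0]);print('top: ',m, m+.035*e)
E
```

```text
0.1 [0.48225 0.17455 0.1    ] 0.13998189168603203 0.08235028840265227
well by block [0.47879955 0.13972049 0.1       ] mouth [0.4789 0.1399 0.1   ] ring [0.4864 0.2091 0.1   ] dia 0.04192374029115244
0.112 [0.4848 0.1738 0.112 ] 0.13495695610082503 0.07933536411966612
well by block [0.48135075 0.13897038 0.112     ] mouth [0.4815 0.1404 0.112 ] ring [0.4888 0.2071 0.112 ] dia 0.04037140076836573
foot [0.4792 0.134  0.162 ] dia 0.029355238033441325
[ 3.92727396e-01  2.18203513e-01 -3.84492971e-04] [0.4852994  0.16702591 0.09933234] [0.5145527  0.16484212 0.09958271]
top:  [0.47905  0.169325 0.1     ] [0.4753679  0.13451922 0.1       ]
```

```bash
python3 -m inch '[[0.007,-0.026,0,0],[0,0,0.15,0],[0,0,0.15,0],[0,0,0.1,0],[0,0,0.04,0],[0,0,0,0]]'; python3 -m inch '[[0,0,0.015,0],[0,0,0.015,0],[0,0,0.015,0],[0,0,0,0]]'
```

```text
t: 5.55
tool_pos: [0.4784, 0.1349, 0.2033]
eef_rot: [-3.108, -0.426, 0.002]
ft_force: [-0.3, 0.1, -1.2]
finger_gap: 0.0189
finger_force: 49.4
t: 6.05
tool_pos: [0.4784, 0.1353, 0.1941]
eef_rot: [-3.108, -0.427, 0.001]
ft_force: [0.3, 0.1, -1.7]
finger_gap: 0.0189
finger_force: 49.4
```

```bash
python3 -m inch '[[0,0,0.03,0],[0,0,0.02,0],[0,0,0.015,0],[0,0,0.015,0],[0,0,0,0]]'; python3 -m inch '[[0,0,0.012,0],[0,0,0.01,0],[0,0,0,0]]'
```

```text
t: 6.68
tool_pos: [0.4783, 0.1353, 0.1781]
eef_rot: [-3.108, -0.427, 0.002]
ft_force: [-0.6, -1.1, -0.8]
finger_gap: 0.0186
finger_force: 49.4
t: 7.05
tool_pos: [0.4783, 0.1354, 0.1737]
eef_rot: [-3.108, -0.427, 0.001]
ft_force: [0.5, -0.6, -2.5]
finger_gap: 0.0187
finger_force: 49.4
```

```bash
python3 -m inch '[[0,0,0.02,0],[0,0,0.02,0],[0,0,0.015,0],[0,0,0.01,0],[0,0,0,0]]'; python3 -m inch '[[0,0,0.008,0],[0,0,0.006,0],[0,0,0,0],[0,0,0,0]]'
```

```text
t: 7.68
tool_pos: [0.4783, 0.1354, 0.1607]
eef_rot: [-3.108, -0.427, 0.001]
ft_force: [0.1, -0.4, -1.9]
finger_gap: 0.0191
finger_force: 49.4
t: 8.18
tool_pos: [0.4784, 0.1354, 0.1582]
eef_rot: [-3.108, -0.427, 0.001]
ft_force: [-1.1, -0.9, -2.1]
finger_gap: 0.019
finger_force: 49.4
```

Still free at foot ≈ 0.016, so the well looks 85 mm deep (floor expected at 0.015). I'll creep down until it touches.

```bash
python3 -m inch '[[0,0,0.005,0],[0,0,0.005,0],[0,0,0,0],[0,0,0,0]]';python3 -m inch '[[0,0,0.005,0],[0,0,0,0],[0,0,0,0]]'
```

```text
t: 8.68
tool_pos: [0.4788, 0.1356, 0.157]
eef_rot: [-3.108, -0.427, -0.002]
ft_force: [-0.6, -0.8, 6.8]
finger_gap: 0.019
finger_force: 50.1
t: 9.05
tool_pos: [0.4792, 0.1357, 0.157]
eef_rot: [-3.108, -0.428, -0.004]
ft_force: [-2.4, 0.2, 10.9]
finger_gap: 0.0188
finger_force: 50.8
```

```bash
python3 -m inch '[[0,0,-0.05,0],[0,0,-0.15,0],[0,0,-0.2,0],[0,0,-0.2,0],[0,0,-0.1,0],[0,0,0,0]]'; python3 -m inch '[[-0.05,0.15,0,0],[-0.06,0.16,0,0],[-0.06,0.16,0,0],[-0.05,0.14,0,0],[0,0,0,0],[0,0,0.2,0],[0,0,0.2,0],[0,0,0.15,0]]';python3 -m inch '[[0,0,0.08,0],[0,0,0.03,0],[0,0,0,0],[0,0,0,0]]'
```

```text
t: 9.8
tool_pos: [0.4793, 0.135, 0.2963]
eef_rot: [-3.108, -0.427, -0.003]
ft_force: [0.4, -0.7, -2.5]
finger_gap: 0.019
finger_force: 49.5
t: 10.8
tool_pos: [0.4679, 0.0067, 0.1817]
eef_rot: [-3.107, -0.428, 0.005]
ft_force: [-0.0, 0.3, -1.5]
finger_gap: 0.0184
finger_force: 49.5
t: 11.3
tool_pos: [0.4698, 0.0061, 0.1637]
eef_rot: [-3.108, -0.428, -0.002]
ft_force: [1.1, -0.3, -1.8]
finger_gap: 0.0186
finger_force: 49.5
```

```bash
python3 -m inch '[[0,0,0.05,0],[0,0,0.035,0],[0,0,0.014,0],[0,0,0.005,0],[0,0,0,0],[0,0,0,0]]'
```

```text
t: 12.05
tool_pos: [0.469, 0.0062, 0.142]
eef_rot: [-3.108, -0.427, 0.0]
ft_force: [-0.4, 0.3, -0.2]
finger_gap: 0.0187
finger_force: 49.8
```

```bash
python3 -m inch '[[0,0,0.003,0],[0,0,0,0]]'; python3 -m inch '[[0,0,0,0],[0,0,0,0],[0,0,0,0],[0,0,0,0],[0,0,0,0],[0,0,0,0]]' 0.9 20;  python3 -m inch '[[0,0,-0.1,0],[0,0,-0.2,0],[0,0,-0.15,0],[-0.11,0.214,0,0],[-0.11,0.214,0,0],[-0.11,0.214,0,0],[-0.11,0.214,0,0],[-0.11,0.214,0,0]]'; python3 -m inch '[[0,0,0,0.364],[0,0,0,0.364],[0,0,0,0.364],[0,0,0,0],[0,0,0,0]]'; python3 - <<'E'
from h import *
c,p,d=snap('wrist','w4.png'); np.savez('w4.npz',d=d,**c)
t,q,_=snap('top','t2.png')
hsv=cv2.cvtColor(p,cv2.COLOR_RGB2HSV)
big=cv2.resize(q[150:190,270:320],None,fx=5,fy=5)
o=p.copy(); o[:200,:250]=big[:200,:250]; cv2.imwrite('pics/w4b.png',o[...,::-1])
E
```

```text
t: 12.3
tool_pos: [0.4693, 0.0062, 0.142]
eef_rot: [-3.108, -0.428, -0.001]
ft_force: [-1.6, 1.4, 5.1]
finger_gap: 0.0186
finger_force: 50.3
t: 13.05
tool_pos: [0.469, 0.0061, 0.1412]
eef_rot: [-3.108, -0.427, 0.001]
ft_force: [0.2, 0.6, 0.2]
finger_gap: 0.0812
finger_force: 0.0
t: 14.05
tool_pos: [0.4205, -0.2315, 0.2304]
eef_rot: [-3.108, -0.428, 0.0]
ft_force: [1.0, 0.2, 0.0]
finger_gap: 0.0808
finger_force: 0.0
t: 14.68
tool_pos: [0.4209, -0.23, 0.2303]
eef_rot: [-3.109, 0.422, 0.003]
ft_force: [0.2, -0.2, -0.1]
finger_gap: 0.0815
finger_force: 0.0
```

View pics/w4b.png

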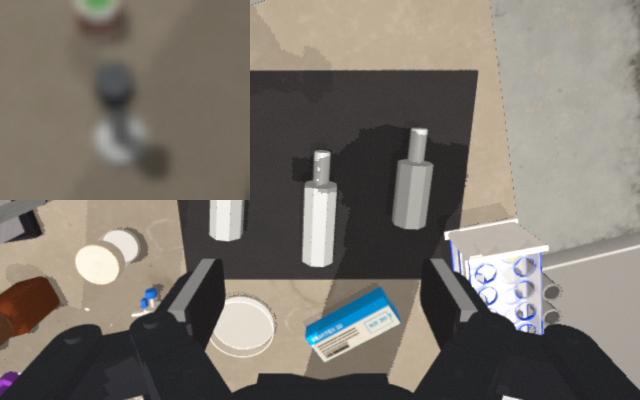

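The rod stands upright on the bench (inset). The middle plug lies along the image with its stem tip at about (322,152), shoulder at (320,182) and foot at (317,263).

```bash
python3 - <<'E'
from h import *
c=dict(np.load('w4.npz')); p=cv2.imread('pics/w4.png'); g=p.min(-1)
s=np.zeros_like(g); s[130:275,290:345]=(g[130:275,290:345]>90); n,l,st,ce=cv2.connectedComponentsWithStats(s); i=l[220,318]; print(st[i])
for v in (153,160,175,180,183,190,220,255,264):
  u=np.where(l[v]==i)[0]; print(v,u.min(),u.max())
f=lambda u,v,z=.02:onz(c,u,v,z)
T,S,F=f(322,152),f(320.5,182,.028),f(317.5,265); print(T,S,F,np.linalg.norm((T-F)[:2]))
A,B=f(322,160,.028)[:2],f(318,255,.036)[:2]; a=A-B; a/=np.linalg.norm(a); print('yaw',np.degrees(np.arctan2(a[1],a[0])))
e=R.from_rotvec(bot.state()['eef_rot']).as_matrix(); print(bot.state()['tool_pos'], e[:,0],np.degrees(np.arctan2(e[1,0],e[0,0])))
E
```

```text
[ 302  150   35  118 3194]
153 314 330
160 314 329
175 314 328
180 312 328
183 306 335
190 304 336
220 303 334
255 302 332
264 306 329
[ 0.43146052 -0.22994239  0.02      ] [ 0.40435243 -0.22092332  0.028     ] [ 0.31236374 -0.19181585  0.02      ] 0.1250506937808764
yaw -17.883825384533807
[ 0.42097341 -0.22991091  0.2302906 ] [ 0.96361068 -0.26730099 -0.00215108] -15.503759941845537
```

```bash
python3 -m inch '[[0.04,0,0.25,0],[0,0,0.25,0],[0,0,0.25,0],[0,0,0.22,0],[0,0,0.1,0],[0,0,0.04,0],[0,0,0,0],[0,0,0,0]]' 0.5; python3 -m inch '[[0,0,0,0],[0,0,0,0],[0,0,0,0],[0,0,0,0],[0,0,0,0]]' -1 20
```

```text
t: 15.78
tool_pos: [0.4292, -0.2317, 0.0094]
eef_rot: [-3.109, 0.426, -0.0]
ft_force: [0.2, 0.2, 0.1]
finger_gap: 0.0641
finger_force: 0.0
t: 16.4
tool_pos: [0.4287, -0.2313, 0.0086]
eef_rot: [-3.109, 0.426, 0.002]
ft_force: [0.2, 0.4, 2.9]
finger_gap: 0.0153
finger_force: 19.5
```

```bash
python3 -m inch '[[-0.022,0,-0.1,0],[-0.038,0,-0.092,0],[-0.055,0,-0.084,0],[-0.068,0,-0.073,0],[0,0,0,0]]';  python3 - <<'E'
from h import *
s=bot.state();print(s['ft_force'],s['wrist_torque'])
c,p,d=snap('scene','s1.png'); P=cloud(c,d); T=s['tool_pos']; 
# points near plug's vertical plane, below tool
a=np.array([.9636,-.2673]); rel=P[...,:2]-T[:2]; al=rel@a; la=rel@np.array([.2673,.9636])
m=(abs(la)<.025)&(al<.03)&(al>-.15)&(P[...,2]>.012)&(P[...,2]<.17)
for z in np.arange(.01,.17,.01):
  k=m&(abs(P[...,2]-z)<.005); 
  if k.sum()>3: print(round(z,2),k.sum(),np.round(np.percentile(al[k],[5,50,95]),3),np.round(np.median(la[k]),3))
E
```

```text
t: 17.02
tool_pos: [0.3928, -0.2217, 0.0792]
eef_rot: [-3.109, 0.427, 0.0]
ft_force: [-0.5, 0.4, -1.5]
finger_gap: 0.0146
finger_force: 20.3
[-0.48630466  0.38697417 -1.4852207 ] [-0.03856925 -0.19746029  0.03141541]
0.05 13 [-0.108 -0.099 -0.085] 0.012
0.06 43 [-0.109 -0.089 -0.053] 0.014
0.07 92 [-0.11  -0.085 -0.025] 0.012
0.08 108 [-0.093 -0.059 -0.003] 0.01
0.09 113 [-0.068 -0.034  0.01 ] 0.006
0.1 42 [-0.039 -0.001  0.012] 0.012
0.11 25 [-0.004  0.008  0.012] 0.015
0.12 10 [0.001 0.009 0.012] -0.011
0.13 9 [0.01  0.011 0.012] 0.013
0.14 8 [0.008 0.01  0.014] 0.019
0.15 26 [-0.     0.013  0.017] 0.016
0.16 22 [-0.016  0.016  0.018] 0.015
```

```bash
python3 -m inch '[[0,0,0,0],[0,0,0,0]]' -0.65; python3 - <<'E'
from h import *
print(bot.state()['wrist_torque'])
E
python3 -m inch '[[0,0,0,0],[0,0,0,0]]' -0.64;python3 - <<'E'
from h import *
print(bot.state()['wrist_torque'])
E
```

```text
t: 17.32
tool_pos: [0.3931, -0.2216, 0.0775]
eef_rot: [-3.108, 0.426, 0.004]
ft_force: [0.4, -0.4, -2.4]
finger_gap: 0.0145
finger_force: 18.0
[-0.02378089 -0.1331609  -0.03190534]
t: 17.58
tool_pos: [0.3934, -0.2217, 0.0781]
eef_rot: [-3.109, 0.426, 0.003]
ft_force: [0.9, 0.1, 0.0]
finger_gap: 0.0156
finger_force: 10.2
[ 0.06963265 -0.01753352 -0.01296123]
```

```bash
cat > chk.py <<'E'
from h import *
s=bot.state();print(s['ft_force'],s['wrist_torque'],s['finger_force'])
c,p,d=snap('scene'); P=cloud(c,d); T=s['tool_pos']
a=np.array([.9636,-.2673]); rel=P[...,:2]-T[:2]; al=rel@a; la=rel@np.array([.2673,.9636])
m=(abs(la)<.025)&(al<.04)&(al>-.15)&(P[...,2]<.17)
for z in np.arange(.015,.13,.01):
  k=m&(abs(P[...,2]-z)<.005)
  if k.sum()>3: print(round(z,3),k.sum(),np.round(np.percentile(al[k],[5,50,95]),3),np.round(np.median(la[k]),3))
x=cv2.resize(p[150:260,230:340],None,fx=5,fy=5,interpolation=cv2.INTER_CUBIC); cv2.imwrite('pics/chk%.2f.png'%s['t'],x[...,::-1])
E
python3 chk.py; ls pics
```

```text
[0.85129174 0.05982045 0.00778495] [ 0.06963265 -0.01753352 -0.01296123] 10.16590878367424
0.015 18 [-0.087 -0.075  0.023] 0.01
0.025 32 [-0.092 -0.076 -0.055] 0.014
0.035 55 [-0.093 -0.075 -0.047] 0.012
0.045 46 [-0.08  -0.059 -0.029] 0.012
0.055 45 [-0.07  -0.048 -0.02 ] 0.012
0.065 57 [-0.059 -0.038 -0.014] 0.011
0.075 55 [-0.045 -0.029 -0.014] 0.007
0.085 39 [-0.033 -0.009  0.011] 0.008
0.095 28 [-0.009  0.008  0.011] 0.015
0.105 29 [-0.009  0.005  0.011] 0.015
0.115 11 [-0.005  0.007  0.012] 0.018
0.125 14 [0.01  0.012 0.014] -0.002
a.png
b.png
c.png
chk17.57.png
rod.png
s1.png
t2.png
top.png
w1.png
w3.png
w3c.png
w4.png
w4b.png
```

```bash
python3 -m inch '[[-0.04,0,-0.038,0],[-0.04,0,-0.03,0],[-0.044,0,-0.026,0],[-0.044,0,-0.02,0],[-0.048,0,-0.016,0],[-0.048,0,-0.014,0],[-0.05,0,-0.008,0],[-0.05,0,-0.006,0]]'; python3 -m inch '[[-0.05,0,0,0],[0,0,0,0],[0,0,0,0]]'; python3 chk.py
```

```text
t: 18.62
tool_pos: [0.3224, -0.202, 0.11]
eef_rot: [-3.109, 0.426, 0.003]
ft_force: [0.1, -0.3, -3.3]
finger_gap: 0.0157
finger_force: 10.0
t: 19.0
tool_pos: [0.3137, -0.1996, 0.11]
eef_rot: [-3.109, 0.427, 0.002]
ft_force: [0.4, 0.4, -1.9]
finger_gap: 0.0152
finger_force: 10.0
[ 0.38628432  0.36546308 -1.8695459 ] [-0.03262229 -0.04554465 -0.01189468] 9.977396875619888
0.015 51 [-0.129 -0.099 -0.082] 0.006
0.025 107 [-0.124 -0.102 -0.056] -0.003
0.035 27 [-0.074 -0.055 -0.041] 0.01
0.045 34 [-0.069 -0.053 -0.036] 0.013
0.055 32 [-0.063 -0.047 -0.031] 0.013
0.065 33 [-0.06  -0.038 -0.022] 0.013
0.075 38 [-0.051 -0.036 -0.015] 0.011
0.085 40 [-0.042 -0.023 -0.007] 0.012
0.095 43 [-0.036 -0.017 -0.004] 0.009
0.105 34 [-0.032 -0.023 -0.008] 0.005
0.115 18 [-0.009  0.006  0.01 ] 0.013
0.125 27 [-0.01   0.005  0.011] 0.015
```

```bash
python3 -m inch '[[0.06,0,-0.04,0],[0.1,0,0,0],[0.1,0,0,0],[0.06,0,0,0],[0,0,0,0],[0,0,0,0]]' -0.635;  python3 chk.py
```

```text
t: 19.8
tool_pos: [0.3747, -0.2165, 0.1174]
eef_rot: [-3.108, 0.426, 0.005]
ft_force: [-0.3, 0.1, -2.2]
finger_gap: 0.0156
finger_force: 5.4
[-0.26424271  0.12038373 -2.21152366] [ 0.02759112 -0.00649793 -0.01336762] 5.371294543147087
0.015 40 [-0.147 -0.136  0.006] -0.004
0.025 51 [-0.149 -0.012  0.009] 0.006
0.035 26 [-0.02  -0.003  0.01 ] 0.013
0.045 32 [-0.019 -0.     0.009] 0.012
0.055 29 [-0.018 -0.001  0.011] 0.013
0.065 35 [-0.019 -0.002  0.012] 0.012
0.075 30 [-0.017  0.001  0.012] 0.01
0.085 35 [-0.014 -0.001  0.012] 0.014
0.095 48 [-0.016  0.001  0.013] 0.01
0.105 31 [-0.015 -0.     0.01 ] 0.005
0.115 10 [-0.004  0.001  0.008] 0.006
0.125 18 [-0.006  0.007  0.011] 0.013
```

```bash
python3 -m inch '[[0,0,0.01,0],[0,0,0.01,0],[0,0,0.01,0],[0,0,0,0],[0,0,0,0]]';python3 -m inch '[[0,0,0.01,0],[0,0,0.01,0],[0,0,0,0],[0,0,0,0]]'; python3 -m inch '[[0,0,0.01,0],[0,0,0.01,0],[0,0,0,0],[0,0,0,0]]'
```

```text
t: 20.48
tool_pos: [0.3751, -0.2167, 0.1118]
eef_rot: [-3.109, 0.426, 0.003]
ft_force: [0.7, -0.0, -2.1]
finger_gap: 0.0156
finger_force: 5.4
t: 20.98
tool_pos: [0.3753, -0.2168, 0.108]
eef_rot: [-3.109, 0.426, 0.002]
ft_force: [-0.2, -0.6, 0.7]
finger_gap: 0.0158
finger_force: 5.5
t: 21.48
tool_pos: [0.3761, -0.2173, 0.1052]
eef_rot: [-3.11, 0.427, -0.002]
ft_force: [-0.5, 0.8, 7.0]
finger_gap: 0.0156
finger_force: 6.7
```

```bash
python3 -m inch '[[0,0,-0.005,0],[0,0,0,0]]' -0.5; python3 -m inch '[[0,0,0,0],[0,0,0,0],[0,0,0,0],[0,0,0,0]]' 0;  python3 chk.py
```

```text
t: 21.72
tool_pos: [0.3751, -0.2167, 0.1047]
eef_rot: [-3.109, 0.426, 0.003]
ft_force: [0.2, -1.0, 0.1]
finger_gap: 0.0214
finger_force: 0.0
t: 22.22
tool_pos: [0.3751, -0.2167, 0.1048]
eef_rot: [-3.109, 0.426, 0.003]
ft_force: [-0.1, -0.9, 0.7]
finger_gap: 0.0424
finger_force: 0.0
[-0.11000417 -0.87609161  0.69856085] [-0.02052837  0.04620668 -0.00142654] 0.0
0.015 55 [-0.148 -0.012  0.008] 0.005
0.025 60 [-0.149 -0.018  0.009] 0.001
0.035 31 [-0.021 -0.003  0.009] 0.011
0.045 34 [-0.022 -0.003  0.009] 0.012
0.055 32 [-0.023 -0.003  0.009] 0.012
0.065 32 [-0.02  -0.002  0.009] 0.013
0.075 34 [-0.02  -0.003  0.009] 0.011
0.085 42 [-0.021 -0.005  0.008] 0.011
0.095 20 [-0.015 -0.002  0.008] 0.008
0.115 13 [0.002 0.008 0.012] -0.019
0.125 13 [0.    0.007 0.011] -0.022
```

```bash
ls -t pics | head -1; cp pics/$(ls -t pics | head -1) pics/last.png
```

```text
chk22.23.png
```

View pics/last.png

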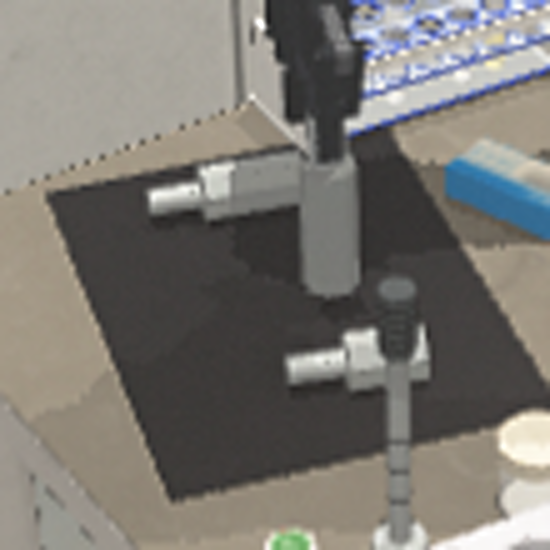

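The plug stands free and upright on the mat, centred at about (330,240) in this crop. The other two plugs are undisturbed and the rod is upright. I'll regrip lower and lift.

```bash
python3 -m inch '[[-0.025,0,0.02,0],[0,0,0.025,0],[0,0,0,0],[0,0,0,0]]'; python3 -m inch '[[0,0,0,0],[0,0,0,0],[0,0,0,0],[0,0,0,0],[0,0,0,0]]' -1 80; python3 -m inch '[[0,0,-0.03,0],[0,0,-0.1,0],[0,0,-0.2,0],[0,0,-0.25,0],[0,0,-0.25,0],[0,0,-0.15,0],[0,0,-0.02,0],[0,0,0,0]]'; python3 -m inch '[[0.047,-0.12,0,0],[0,-0.2,0,0],[0,-0.27,0,0],[0,-0.3,0,0],[0,-0.3,0,0],[0,-0.3,0,0],[0,-0.2,0,0],[0,-0.15,0,0]]'; python3 -m inch '[[0,0,0,0],[0,0,0,0]]'; python3 - <<'E'
from h import *
c,p,d=snap('wrist','w5.png'); np.savez('w5.npz',d=d,**c)
E
```

```text
t: 22.78
tool_pos: [0.3703, -0.2153, 0.0958]
eef_rot: [-3.109, 0.426, 0.003]
ft_force: [0.3, -1.2, -0.4]
finger_gap: 0.0427
finger_force: 0.0
t: 23.4
tool_pos: [0.3706, -0.2154, 0.0962]
eef_rot: [-3.109, 0.426, 0.001]
ft_force: [-0.6, 0.1, 4.8]
finger_gap: 0.0134
finger_force: 78.0
t: 24.4
tool_pos: [0.3703, -0.216, 0.2946]
eef_rot: [-3.108, 0.426, 0.005]
ft_force: [-1.0, 0.2, -2.5]
finger_gap: 0.0137
finger_force: 78.0
t: 25.4
tool_pos: [0.4357, -0.0054, 0.3084]
eef_rot: [-3.019, 0.14, 0.001]
ft_force: [-0.8, -0.6, -1.7]
finger_gap: 0.0133
finger_force: 78.4
t: 25.65
tool_pos: [0.4358, -0.0064, 0.3091]
eef_rot: [-3.02, 0.142, -0.002]
ft_force: [-0.2, -0.5, -0.7]
finger_gap: 0.0139
finger_force: 78.4
```

```bash
python3 - <<'E'
from h import *
s=bot.state();print(np.round(s['joint_pos'],3)); print(np.round(R.from_rotvec(s['eef_rot']).as_matrix(),3))
E
```

```text
[-0.095 -0.029 -0.037  1.567  0.119  3.141]
[[ 0.996 -0.094  0.007]
 [-0.094 -0.989  0.118]
 [-0.004 -0.118 -0.993]]
```

```bash
python3 -m inch '[[0,0,0,-0.3],[0,0,0,-0.3],[0,0,0,0],[0,0,0,0]]'; python3 - <<'E'
from h import *
s=bot.state();print(np.round(s['joint_pos'],3)); print(np.round(R.from_rotvec(s['eef_rot']).as_matrix(),3))
E
```

```text
t: 26.2
tool_pos: [0.4359, -0.0063, 0.3092]
eef_rot: [-3.008, -0.307, -0.029]
ft_force: [-0.5, -0.3, -2.0]
finger_gap: 0.0135
finger_force: 78.5
[-0.095 -0.029 -0.037  1.567  0.119  2.843]
[[ 0.979  0.202  0.007]
 [ 0.2   -0.973  0.118]
 [ 0.031 -0.115 -0.993]]
```

```bash
cat > to.py <<'E'
import sys; from h import *
s=bot.state(); M=R.from_rotvec(s['eef_rot']).as_matrix(); t=np.array(list(map(float,sys.argv[1:4])))
print('now',s['tool_pos'],'norm shift',np.round(M.T@(t-s['tool_pos'])/.2,3)); print(np.round(M,3))
E
python3 -m inch '[[0,0,0,-0.342],[0,0,0,-0.342],[0,0,0,-0.342],[0,0,0,-0.342],[0,0,0,-0.342],[0,0,0,-0.342],[0,0,0,-0.342],[0,0,0,-0.342]]'; python3 -m inch '[[0,0,0,0]]'; python3 to.py 0.371 -0.215 0.30; python3 to.py .371 -.215 .12
```

```text
t: 27.2
tool_pos: [0.4359, -0.0061, 0.3092]
eef_rot: [-2.156, -2.171, -0.137]
ft_force: [-0.6, 0.1, -1.8]
finger_gap: 0.0134
finger_force: 78.4
t: 27.32
tool_pos: [0.4359, -0.0061, 0.3092]
eef_rot: [-2.163, -2.164, -0.136]
ft_force: [-0.5, -0.3, -1.6]
finger_gap: 0.0135
finger_force: 78.4
now [ 0.4359145  -0.00612242  0.30924829] norm shift [-1.042 -0.325 -0.08 ]
[[-0.001  1.     0.007]
 [ 0.993 -0.     0.118]
 [ 0.118  0.007 -0.993]]
now [ 0.4359145  -0.00612242  0.30924829] norm shift [-1.149 -0.331  0.814]
[[-0.001  1.     0.007]
 [ 0.993 -0.     0.118]
 [ 0.118  0.007 -0.993]]
```

```bash
python3 -m inch '[[-0.15,-0.045,-0.01,0],[-0.22,-0.07,-0.02,0],[-0.25,-0.08,-0.02,0],[-0.24,-0.075,-0.02,0],[-0.182,-0.055,-0.01,0],[0,0,0,0]]'; python3 -m inch '[[-0.023,0,0.19,0],[-0.025,0,0.21,0],[-0.025,0,0.21,0],[-0.022,0,0.18,0],[-0.015,0,0.13,0],[-0.004,0,0.03,0],[0,0,0,0],[0,0,0,0]]'
```

```text
t: 28.08
tool_pos: [0.371, -0.2171, 0.2995]
eef_rot: [-2.168, -2.158, -0.136]
ft_force: [-0.8, 0.8, -1.4]
finger_gap: 0.0134
finger_force: 78.5
t: 29.08
tool_pos: [0.3739, -0.2155, 0.1099]
eef_rot: [-2.161, -2.169, -0.137]
ft_force: [0.3, -0.1, -1.4]
finger_gap: 0.0135
finger_force: 78.4
```

Next I'll loosen the grip so the plug can pivot about the pad axis, then lower it to contact.

```bash
python3 -m inch '[[-0.003,0,0.022,0],[-0.003,0,0.022,0],[0,0,0,0],[0,0,0,0]]' -0.642 20; python3 -m inch '[[-0.001,0,0.01,0],[-0.001,0,0.01,0],[0,0,0,0],[0,0,0,0]]'
```

```text
t: 29.58
tool_pos: [0.3731, -0.2153, 0.0997]
eef_rot: [-2.16, -2.167, -0.136]
ft_force: [-0.2, 0.3, -2.3]
finger_gap: 0.0151
finger_force: 15.8
t: 30.08
tool_pos: [0.3739, -0.2157, 0.0971]
eef_rot: [-2.161, -2.169, -0.138]
ft_force: [-1.7, 1.3, 8.3]
finger_gap: 0.0154
finger_force: 16.8
```

```bash
python3 -m inch '[[0,0,0.003,0],[0,0,0,0]]' -0.6; python3 -m inch '[[0,0,0,0],[0,0,0,0],[0,0,0,0],[0,0,0,0]]' -0.1; python3 - <<'E'
from h import *
s=bot.state(); T=s['tool_pos']; c,p,d=snap('scene'); P=cloud(c,d)
m=(np.abs(P[...,0]-T[0])<.03)&(np.abs(P[...,1]-T[1])<.03)
for z in np.arange(.015,.1,.01):
  k=m&(abs(P[...,2]-z)<.005)
  if k.sum()>3: print(round(z,3),k.sum(),np.round(np.percentile(P[k][:,:2],[5,50,95],axis=0).ravel(),3))
E
```

```text
t: 30.32
tool_pos: [0.3732, -0.2152, 0.095]
eef_rot: [-2.16, -2.167, -0.136]
ft_force: [-0.0, -0.3, 0.4]
finger_gap: 0.0172
finger_force: 0.0
t: 30.82
tool_pos: [0.3732, -0.2152, 0.0951]
eef_rot: [-2.16, -2.167, -0.136]
ft_force: [0.3, 0.6, -0.6]
finger_gap: 0.0385
finger_force: 0.0
0.015 32 [ 0.358 -0.211  0.381 -0.195  0.39  -0.188]
0.025 38 [ 0.362 -0.212  0.382 -0.196  0.39  -0.19 ]
0.035 31 [ 0.359 -0.211  0.383 -0.198  0.391 -0.191]
0.045 32 [ 0.368 -0.21   0.382 -0.196  0.391 -0.189]
0.055 28 [ 0.37  -0.212  0.384 -0.196  0.39  -0.189]
0.065 32 [ 0.366 -0.206  0.381 -0.195  0.391 -0.191]
0.075 35 [ 0.367 -0.21   0.383 -0.197  0.39  -0.19 ]
0.085 38 [ 0.36  -0.217  0.379 -0.199  0.389 -0.192]
0.095 44 [ 0.365 -0.221  0.38  -0.204  0.392 -0.194]
```

```bash
python3 -m inch '[[0.03,0,0,0],[0.022,0,0,0],[0,0,0,0]]'; python3 -m inch '[[0,0,0,0],[0,0,0,0],[0,0,0,0],[0,0,0,0]]' -1 80; python3 to.py .373 -.205 .3; python3 to.py .4776 .139 .3
```

```text
t: 31.25
tool_pos: [0.3731, -0.2044, 0.0964]
eef_rot: [-2.159, -2.168, -0.136]
ft_force: [0.3, -0.2, -0.7]
finger_gap: 0.0382
finger_force: 0.0
t: 31.75
tool_pos: [0.3734, -0.205, 0.0966]
eef_rot: [-2.16, -2.168, -0.137]
ft_force: [0.3, 0.8, 4.1]
finger_gap: 0.0136
finger_force: 78.0
now [ 0.37335184 -0.20499435  0.09657737] norm shift [ 0.12   0.006 -1.01 ]
[[-0.004  1.     0.007]
 [ 0.993  0.003  0.118]
 [ 0.118  0.008 -0.993]]
now [ 0.37335184 -0.20499435  0.09657737] norm shift [ 1.826  0.535 -0.802]
[[-0.004  1.     0.007]
 [ 0.993  0.003  0.118]
 [ 0.118  0.008 -0.993]]
```

```bash
python3 -m inch '[[0.01,0,-0.06,0],[0.02,0,-0.15,0],[0.03,0,-0.25,0],[0.03,0,-0.25,0],[0.02,0,-0.2,0],[0.01,0,-0.1,0],[0,0,0,0]]'; python3 -m inch '[[0.15,0.046,0.018,0],[0.22,0.068,0.027,0],[0.25,0.078,0.03,0],[0.25,0.078,0.03,0],[0.25,0.078,0.03,0],[0.25,0.078,0.03,0],[0.2,0.062,0.026,0],[0.136,0.041,0.017,0]]'; python3 -m inch '[[0,0,0,0],[0,0,0,0]]'; python3 to.py .4776 .139 .3; python3 - <<'E'
from h import *
print(np.round(bot.state()['joint_pos'],2))
c,p,d=snap('wrist','w6.png'); np.savez('w6.npz',d=d,**c)
p=p[...,::-1].copy(); cv2.imwrite('pics/w6c.png',cv2.resize(p[60:300,160:480],None,fx=2.4,fy=2.4,interpolation=cv2.INTER_CUBIC))
E
```

```text
t: 32.62
tool_pos: [0.372, -0.2053, 0.3012]
eef_rot: [-2.161, -2.169, -0.137]
ft_force: [0.6, 0.7, -2.9]
finger_gap: 0.0132
finger_force: 78.4
t: 33.62
tool_pos: [0.4759, 0.1409, 0.2978]
eef_rot: [-2.157, -2.168, -0.132]
ft_force: [0.5, -0.4, -1.4]
finger_gap: 0.0134
finger_force: 78.4
t: 33.88
tool_pos: [0.4757, 0.1387, 0.2986]
eef_rot: [-2.159, -2.167, -0.133]
ft_force: [0.8, -0.1, -2.6]
finger_gap: 0.0137
finger_force: 78.3
now [0.47572659 0.13865874 0.29864234] norm shift [ 0.002  0.009 -0.006]
[[-0.004  1.     0.005]
 [ 0.993  0.003  0.118]
 [ 0.118  0.005 -0.993]]
[0.22 0.05 0.02 1.51 0.11 1.78]
```

View pics/w6c.png

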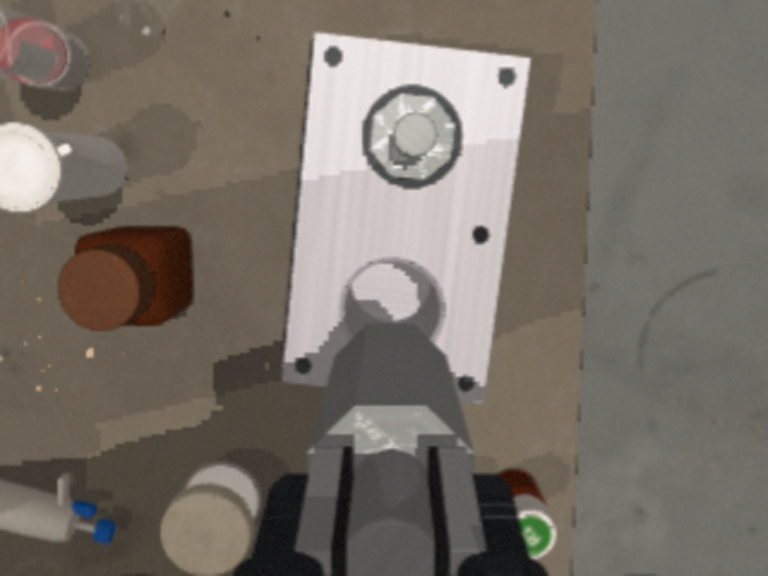

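The view shows the well mouth centred at crop (393,308), and the block's top corners at (314,33), (530,58), (482,403) and (284,381). The front edge of the plug's foot runs from (366,322) to (424,322).

```bash
python3 - <<'E'
from h import *
c=dict(np.load('w6.npz')); f=lambda x,y,z:np.round(onz(c,160+x/2.4,60+y/2.4,z),4)
C=np.array([f(*q,.1) for q in [(314,33),(530,58),(482,403),(284,381)]]); m=C.mean(0); e=(C[3]-C[0]+C[2]-C[1]); e/=np.linalg.norm(e)
print([round(np.linalg.norm(C[i]-C[i-1]),4) for i in range(4)],'well by block',m+.035*e,'mouth',f(393.5,308,.1),'dia',f(343,305,.1)-f(444,305,.1),'ring',f(412,136,.1), f(412,136,.1)+.07*e)
a,b=f(366,322,.206),f(424,322,.206); print('foot front',a,b,(a+b)/2)
p=cv2.imread('pics/w6.png'); g=p.min(-1)
print(bot.state()['tool_pos'])
# contours of foot sides: row profile of gray in full-res near foot
for v in (195,200,205,210,216): print(v,p[v,285:365].mean(-1).astype(int)[::2])
E
```

```text
[np.float64(0.1393), np.float64(0.0844), np.float64(0.1398), np.float64(0.0831)] well by block [0.47852553 0.13982642 0.1       ] mouth [0.4789 0.1408 0.1   ] dia [-0.0413 -0.0001  0.    ] ring [0.486  0.2096 0.1   ] [0.47850106 0.14000283 0.1       ]
foot front [0.47   0.1547 0.206 ] [0.4865 0.1547 0.206 ] [0.47825 0.1547  0.206  ]
[0.47585235 0.13836492 0.29899871]
195 [194 196 195 193 193 191 195 187 118 104  91  92  91  88  81  80  79  79
  79  80  83  80  79  81  90  95  91  94 103 155 199 192 198 197 200 197
 195 198 197 196]
200 [193 196 194 192 191 190 123 114 113 113 106  86  72  75  78  79  79  80
  80  79  80  79  78  78  78  79  81 114 161 200 198 193 197 196 198 197
 196 198 196 197]
205 [195 197 192 189 122 112 112 113 103  75  72  74  72  76  82  79  79  79
  81  80  79  81  80  79  80  81  78  80  86 160 192 194 196 197 197 195
 196 198 197 185]
210 [ 41  43  89 110 112 110 112  82  74  73  74  72  73  80  80  81  80  80
  79  78  79  80  79  80  79  80  78  78  79  79  87 186 193 198 195 193
 197 196 194 163]
216 [109 108 111 112 111 109  84  75  74  73  73  74  75  81  80  82  80  80
  81  79  81  80  79  80  80  79  79  81  80  80  78  84 144 185 137 166
 193 197 195 119]
```

```bash
python3 to.py .4778 .1398 .2100
```

```text
now [0.47585235 0.13836492 0.29899871] norm shift [-0.045  0.007  0.443]
[[-0.003  1.     0.006]
 [ 0.993  0.003  0.118]
 [ 0.118  0.006 -0.993]]
```

```bash
python3 -m inch '[[-0.005,0.007,0.1,0],[-0.016,0,0.15,0],[-0.016,0,0.13,0],[-0.008,0,0.063,0],[0,0,0,0],[0,0,0,0]]'; python3 to.py .4778 .1398 .198
```

```text
t: 34.67
tool_pos: [0.4789, 0.1405, 0.2118]
eef_rot: [-2.161, -2.168, -0.139]
ft_force: [-0.1, -0.1, -1.6]
finger_gap: 0.0138
finger_force: 78.4
now [0.47890441 0.14050382 0.21179756] norm shift [-0.012 -0.006  0.068]
[[-0.004  1.     0.009]
 [ 0.993  0.003  0.119]
 [ 0.119  0.009 -0.993]]
```

```bash
python3 -m inch '[[-0.006,-0.002,0.04,0],[-0.005,0,0.035,0],[-0.004,0,0.025,0],[-0.002,0,0.015,0],[0,0,0,0]]'; python3 -m inch '[[-0.002,0,0.02,0],[-0.001,0,0.01,0],[0,0,0,0]]'; python3 -m inch '[[0,0,0,0]]'
```

```text
t: 35.3
tool_pos: [0.478, 0.14, 0.1871]
eef_rot: [-2.159, -2.167, -0.136]
ft_force: [-0.2, 0.5, -1.2]
finger_gap: 0.0136
finger_force: 78.4
t: 35.67
tool_pos: [0.4781, 0.1401, 0.1812]
eef_rot: [-2.16, -2.167, -0.136]
ft_force: [-0.8, 0.2, -1.2]
finger_gap: 0.0138
finger_force: 78.4
t: 35.8
tool_pos: [0.4782, 0.1401, 0.1814]
eef_rot: [-2.16, -2.167, -0.137]
ft_force: [0.1, -1.3, -2.4]
finger_gap: 0.0135
finger_force: 78.4
```

```bash
python3 -m inch '[[-0.006,0,0.05,0],[-0.006,0,0.05,0],[0,0,0,0]]'; python3 -m inch '[[-0.006,0,0.05,0],[-0.006,0,0.05,0],[-0.006,0,0.05,0],[0,0,0,0]]'
```

```text
t: 36.17
tool_pos: [0.4775, 0.1399, 0.1598]
eef_rot: [-2.159, -2.166, -0.133]
ft_force: [0.1, -0.3, -1.8]
finger_gap: 0.0135
finger_force: 78.4
t: 36.67
tool_pos: [0.4779, 0.1399, 0.1298]
eef_rot: [-2.159, -2.167, -0.134]
ft_force: [-0.0, -0.9, -2.3]
finger_gap: 0.0135
finger_force: 78.4
```

```bash
python3 -m inch '[[-0.006,0,0.05,0],[-0.005,0,0.04,0],[0,0,0,0],[0,0,0,0]]'; python3 -m inch '[[-0.001,0,0.01,0],[-0.001,0,0.01,0],[0,0,0,0],[0,0,0,0]]'
```

```text
t: 37.17
tool_pos: [0.4788, 0.1401, 0.1129]
eef_rot: [-2.16, -2.167, -0.137]
ft_force: [-0.1, 0.2, -2.3]
finger_gap: 0.0136
finger_force: 78.4
t: 37.67
tool_pos: [0.4788, 0.1401, 0.1089]
eef_rot: [-2.16, -2.167, -0.136]
ft_force: [-0.2, 0.1, -1.6]
finger_gap: 0.0137
finger_force: 78.4
```

```bash
python3 -m inch '[[0,0,0.005,0],[0,0,0.004,0],[0,0,0,0],[0,0,0,0]]'; python3 -m inch '[[0,0,0.004,0],[0,0,0,0],[0,0,0,0]]'
```

```text
t: 38.17
tool_pos: [0.4791, 0.1404, 0.1076]
eef_rot: [-2.16, -2.168, -0.138]
ft_force: [-1.2, -0.2, 5.3]
finger_gap: 0.0136
finger_force: 79.1
t: 38.55
tool_pos: [0.4794, 0.1406, 0.1075]
eef_rot: [-2.16, -2.168, -0.139]
ft_force: [-1.8, -1.3, 8.8]
finger_gap: 0.0135
finger_force: 79.9
```

```bash
python3 -m inch '[[0,0,-0.004,0],[0,0,0,0],[0,0,0,0]]' -0.55; python3 -m inch '[[0,0,0,0],[0,0,0,0],[0,0,0,0],[0,0,0,0]]' 0.2; python3 -m inch '[[0.005,0,-0.05,0],[0.015,0,-0.12,0],[0.02,0,-0.2,0],[0.02,0,-0.25,0],[0.02,0,-0.25,0],[0,0,0,0],[0,0,0,0]]'; python3 - <<'E'
from h import *
c,p,d=snap('wrist','w7.png'); P=cloud(c,d)
rel=P[...,:2]-np.array([.479,.140]); r=np.hypot(*np.moveaxis(rel,-1,0))
z=P[...,2]; k=(r<.03)&(z>.115); print('stem',k.sum(),np.median(P[k],0),np.percentile(z[k],[5,95]))
top=k&(z>np.percentile(z[k],80)-.003);print('stem top',P[top].mean(0))
k=(r>.011)&(r<.014)&(z<.115);print('shoulder z',np.median(z[k]),k.sum()); k=(r>.024)&(r<.03)&(z>.08);print('blk z',np.median(z[k]))
t,q,e=snap('top','t7.png'); Q=cloud(t,e)
for n,(u,v) in dict(rodtop=(294,167),p1=(338,200),p3=(400,213)).items(): print(n,np.round(Q[v-2:v+3,u-2:u+3].reshape(-1,3).max(0),3))
a=cv2.imread('pics/top.png');b=cv2.imread('pics/t7.png');D=cv2.absdiff(a,b).max(-1)
for n,(x0,y0,x1,y1) in dict(rod=(285,158,304,186),vial=(282,142,299,156),jar=(279,194,299,214),bottle=(235,204,257,225),short=(325,180,349,214),mid=(388,188,414,230)).items(): print(n,D[y0:y1,x0:x1].mean())
print(bot.state()['tool_pos'],bot.state()['t'])
E
```

```text
t: 38.92
tool_pos: [0.4786, 0.1403, 0.1067]
eef_rot: [-2.159, -2.167, -0.136]
ft_force: [-0.4, -0.4, -0.2]
finger_gap: 0.019
finger_force: 0.0
t: 39.42
tool_pos: [0.4788, 0.1403, 0.1071]
eef_rot: [-2.16, -2.167, -0.136]
ft_force: [0.2, -0.6, 0.7]
finger_gap: 0.051
finger_force: 0.0
t: 40.3
tool_pos: [0.4775, 0.1356, 0.2818]
eef_rot: [-2.16, -2.168, -0.137]
ft_force: [-0.0, -0.2, -0.3]
finger_gap: 0.0515
finger_force: 0.0
stem 15544 [0.48273935 0.14359911 0.35741517] [0.29451307 0.36831666]
stem top [0.47770113 0.14285932 0.36468936]
shoulder z 0.09976005102915816 206
blk z 0.3222571713871904
rodtop [0.471 0.007 0.185]
p1 [ 0.406 -0.119  0.042]
p3 [ 0.371 -0.301  0.04 ]
rod 17.984962406015036
vial 5.34453781512605
jar 47.8175
bottle 32.54978354978355
short 3.838235294117647
mid 7.456959706959707
[0.47694403 0.1354871  0.28057802] 40.4
```

```bash
python3 - <<'E'
from h import *
c=dict(np.load('w6.npz')); f=lambda x,y,z:np.round(onz(c,160+x/2.4,60+y/2.4,z),3)
print('jar',f(207,528,.05),'bottle',f(100,290,.084))
print(bot.close_job())
E
```

```text
jar [0.388 0.022 0.05 ] bottle [0.354 0.146 0.084]
the job is handed in; nothing more can be done
None
```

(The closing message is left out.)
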